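Free a locked carriage by feel and run it to its stop

TASK

Move the blue carriage, with the workpiece standing on it, all the way along its rails until it rests against the blue end stop, then let go. The orange lock lever may or may not be holding the carriage, and its angle does not show which: try the carriage gently, and if it is held turn the lever bit by bit and try again, never forcing the carriage against the lock. Keep the workpiece standing in its place on the carriage, and leave the two blanks and the screwdriver on the table alone.

Things in the scene. Friction and masses are not known exactly. Their poses are not given: they have to be found in the camera images.
- end_stop (a point): Middle of the near face of the blue end stop, a block 110 mm wide, 70 mm high, 18 mm thick across the +y end of the rails; the point is at x = 15, y = 113 mm in the frame of axis, 46 mm above the table. The carriage's front edge meets a rubber bumper 3 mm thick on this face.
- lever_pivot (a point): Point on the lever's pivot, 85 mm above the table. A hidden slotted cup on this shaft frees the carriage only while the lever is within about 0.28 rad either side of one angle; at all others it holds it. That angle differs each time, cannot be seen and lies within 0.8 rad of the lever's middle. Turn the lever only with the carriage back at its parked end: it acts on the first 30 mm of travel.
- axis: Linear axis fixed to the table: aluminium base plate 280 x 420 x 12 mm with two steel rails along its y axis. Origin on the table at the middle of the travel, z up. The carriage travels along +y. The grey lock housing (78 x 74 mm, top 70 mm above the table) spans x -137 to -59, y -92 to -18 mm; a black motor block, 72 mm high, y -193 to -137 mm; a terminal 44 mm high at x 108, y 60 mm.
- carriage: Blue carriage, plate 140 (x) x 110 (y) x 16 mm, top 50 mm above the table, axes as axis. Origin at table height, at mid-plate in y (plate x -55 to +85 mm). In the frame of axis it is at y = -55 mm when parked (as at the start) and +55 mm against the end stop. About 2 N of friction. Held, it gives about 5 mm to +y (up to 11 if the lever is almost right), then stops hard; free, it runs all 110 mm.
- carriage_handle (a point): Grip point on the carriage's handle: an upright black round post, 22 mm in diameter, from 50 to 125 mm above the table; this point is on its axis, 103 mm above the table. It lies at x = -25, y = 0 mm in the carriage's frame.
- carriage_seat (a point): Middle of the workpiece's place on the carriage: a flat square 62 mm wide inside a rim 6 mm high; x = +45, y = 0 mm in the carriage's frame, 50 mm above the table.
- lever: Orange lock lever on the housing. Origin at table height on its vertical pivot (x -92, y -55 mm in axis). The arm, 75 to 84 mm above the table, points along its own -x. It turns 0.9 rad to either side of the middle position, in which its axes are parallel to those of axis, and starts within 0.85 rad of it. Stiff (about 6 N at the knob), it stays where it is left.
- lever_knob (a point): Grip point on the lever's knob: an upright orange round post, 20 mm in diameter, from 84 to 130 mm above the table, on the lever's own -x axis 90 mm from the pivot; this point is on its axis 107 mm above the table.
- workpiece: Turned aluminium workpiece, 68 mm high, 50 mm in diameter at its foot and 42 mm at its top, about 0.3 kg, standing loose on the carriage's seat. Origin at the centre of its underside, z up.
- blank_red: Red round blank, 44 mm in diameter, 50 mm high, loose on the table at the robot's side of the axis. Origin at the centre of its underside.
- blank_black: Black round blank, 44 mm in diameter, 40 mm high, loose on the table at the robot's side of the axis. Origin at the centre of its underside.
- driver: Screwdriver, 160 mm long, lying loose on the table past the motor end of the axis, up to 30 mm high. Its length lies along its own x.

How it is judged:
By the outcome, as a careful person would: the job done as asked, in the order asked, and still so for the second after the job is handed in, with the robot touching nothing.
It also fails if it takes over 72 s, if anything falls off the work surface, if the arm or the gripper's body presses on something with over 40 N, if the wrist force passes 120 N, or if a joint passes its speed limit or range.

ROBOT

A 7-joint arm with a two-finger parallel gripper is mounted at the origin on the work surface. World frame = base frame: x ahead of the robot, y to its left, z up, the work surface at z = 0. Lengths are in m, angles in rad, forces in N, time in s.
With the tool pointing down it reaches from about 0.4 to 0.875 m from the base axis. Payload 19.3 kg.
Tool frame: the origin (TCP) lies midway between the tips of the shut fingers; the grasp point (between the pads) lies 19 mm behind it; z points along the fingers, y is the line along which they close (so a half turn about z gives the same grasp; the last joint's range is limited). The gripper opens to 85 mm and grips with 20 to 120 N. Pads are 22 mm wide; open, the fingers measure 114 mm over their backs; the gripper's body (76 mm by 85 mm) begins 54 mm behind the grasp point. The pads swing forward as they close: fully open they stand 13 mm farther back than shut.
Start: joints at [-1.362, 0.521, -0.036, 1.599, 0.021, 1.021, -0.113], TCP at [0.172, 0.601, 0.231] pointing down, gripper open.
Joint ranges: [-2.91, 2.91], [-0.3, 2.13], [-1.5, 1.42], [0.17, 2.43], [-1.26, 4.41], [0.16, 1.93], [-2.52, 2.52]. Speed limits (rad/s): [1.89, 1.89, 2.39, 2.39, 3.01, 3.01, 3.01].

INTERFACE

Orientations are given as [roll, pitch, yaw] about the fixed x, y, z axes, in that order (R = Rz(yaw) Ry(pitch) Rx(roll)).
In Python, from workcell import * gives the robot as it stands. The module is installed in compiled form; this text tells all that it offers.
- The arm moves only by the tool play_rows, never from a script. Its argument "deltas" is a list of rows, each a list of 7 numbers: the shift along the tool's x, y, z in units of 500 mm (1.0 is 500 mm), then the turn, a rotation vector about the tool's x, y, z in units of 120 degrees (1.0 is 120 degrees), then the closure, from 0 (fully open) to 1 (shut). A call has 1 to 10 rows; each row is the pose to reach, as a shift and turn from the pose commanded when the call began, along the tool's axes at that moment; what a row does not reach only later rows make up. A row lasts 1/10 s, in which the tool goes at most 50 mm and 8.59 degrees, less where a joint would pass 70% of its speed; a pose out of reach is approached as far as the arm can. A call with a number of a shift or a turn outside -1 to 1 is refused whole. A call with a gripper value outside its range is refused whole. The fingers move at their own pace and stop on an object; "newtons" is the grip in N (left out, the last holds). Time passes only in rows, so rows that repeat a pose let the fingers close. It gives the time, the measured TCP pose, the force, the opening and the grip force at its end, in the units of the state.
- observe(): the state, without advancing time (a new reading comes with each control period).
- grab_frame(name): name is "scene" or "top" or "wrist"; returns the picture (420x560x3 uint8, red, green, blue); there is no depth.
- get_calibration(name): a dict with "fovy" (degrees; the focal length in pixels is half the picture's height over the tangent of half this angle, whatever the lens; pixels are square), "cx", "cy" (the principal point, pixels), "xyz" and "rotation" of the camera in the world. Camera axes: x right, y down, z forward; pixel columns grow to the right and rows downward; lengths in m; the calibration is good to about 2 mm. The wrist camera is an equidistant fisheye: a pixel r from the principal point sees the ray r / f radians off the axis. A picture is of the moment at which its call begins: read the wrist's pose just before it. get_calibration takes no time and is no camera call; for the wrist camera it gives the pose at the moment of the call.
- job_done(): hands the job in; it is judged then, once.
The state is a dict: "clock": time; "qpos": joint angles; "qd": joint speeds; "joint_efforts": joint torques, N m; "position": TCP position; "tool_rot": TCP orientation; "force": force on the tool from outside, world axes, zero at the start; "moment": the same for the moment, N m; "grip_width": finger opening in m; "finger_force": force on a finger pad.
Only numpy, scipy, OpenCV 4.12 (cv2) and the standard library are available. Lean on these libraries where they do the work, as an engineer would, in place of code of your own. Each camera call takes 0.05 s, during which the arm holds its last target. There are 200 camera calls.

## Working session

There is one attempt and no reset: what is moved stays moved. The work goes in short steps, Python scripts to look and compute and a tool call to move; the robot and the scene stay as the last step left them, time stands still between calls to the robot, and variables do not carry over. Pictures are saved under pics/ and viewed, at most 10 in all, crops included, and the job is handed in when it is done.

Besides the shell and the picture viewer there is one more tool, called as name(argument=value, ...) on one line, values as JSON. play_rows: Moves the arm, as the interface text tells. Its arguments: {"type":"object","properties":{"deltas":{"type":"array"},"newtons":{"type":"number"}},"required":["deltas"]}

```bash
mkdir -p pics; cat > h.py <<'E'
from workcell import *
import numpy as np, cv2
def cast(n,u,v,z,c=None):
    c=c or get_calibration(n); f=210/np.tan(np.radians(c["fovy"])/2)
    d=np.array([(u-c["cx"])/f,(v-c["cy"])/f,1.])
    if n=="wrist":
        r=np.hypot(d[0],d[1]); d=np.array([d[0]/r*np.sin(r),d[1]/r*np.sin(r),np.cos(r)])
    d=np.array(c["rotation"])@d; o=np.array(c["xyz"]); return o+d*(z-o[2])/d[2]
def proj(n,p,c=None):
    c=c or get_calibration(n); f=210/np.tan(np.radians(c["fovy"])/2)
    q=np.array(c["rotation"]).T@(np.array(p)-np.array(c["xyz"]))
    return c["cx"]+f*q[0]/q[2], c["cy"]+f*q[1]/q[2]
E
python3 - <<'E'
from h import *
s=observe();print({k:np.round(v,3) for k,v in s.items()})
for n in("scene","top"):
    im=grab_frame(n);cv2.imwrite(f"pics/{n}0.png",im[:,:,::-1])
    c=get_calibration(n);print(n,c)
    h=cv2.cvtColor(im,cv2.COLOR_RGB2HSV)
    for nm,lo,hi in(("orange",(8,150,120),(20,255,255)),("blue",(100,120,50),(125,255,255))):
        m=cv2.inRange(h,lo,hi)
        for k in cv2.findContours(m,0,2)[0]:
            if cv2.contourArea(k)>40: print(nm,cv2.contourArea(k),cv2.boundingRect(k),cv2.boxPoints(cv2.minAreaRect(k)).round().tolist())
E
```

```text
{'clock': np.float64(0.0), 'qpos': array([-1.362,  0.522, -0.036,  1.6  ,  0.021,  1.021, -0.113]), 'qd': array([-0.   , -0.   ,  0.001, -0.   , -0.   ,  0.   ,  0.002]), 'joint_efforts': array([ 0.0000e+00, -9.2713e+01,  1.9800e+00, -3.6991e+01,  1.8000e-02,
        9.0000e-03,  0.0000e+00]), 'position': array([0.172, 0.601, 0.231]), 'tool_rot': array([-3.14 ,  0.   ,  2.863]), 'force': array([-0.979, -0.212, -0.742]), 'moment': array([-0.012,  0.032, -0.033]), 'finger_force': np.float64(0.0), 'grip_width': np.float64(0.086)}
scene {'fovy': 49.62589181882553, 'cx': 283.162720455046, 'cy': 202.90775498330302, 'xyz': array([ 1.10455628, -0.51261025,  0.71738133]), 'rotation': array([-2.26856276,  0.01694426,  0.8077822 ])}
orange 91.5 (242, 202, 33, 4) [[242.0, 202.0], [274.0, 202.0], [274.0, 205.0], [242.0, 205.0]]
blue 912.5 (284, 211, 81, 52) [[282.0, 239.0], [297.0, 203.0], [365.0, 231.0], [349.0, 267.0]]
blue 111.0 (344, 176, 41, 18) [[343.0, 178.0], [344.0, 175.0], [385.0, 190.0], [384.0, 193.0]]
blue 20820.0 (293, 0, 267, 143) [[293.0, 0.0], [559.0, 0.0], [559.0, 142.0], [293.0, 142.0]]
top {'fovy': 44.31757697483093, 'cx': 277.8221327883864, 'cy': 203.83733870715582, 'xyz': array([ 0.38853235, -0.01092805,  1.35903427]), 'rotation': array([-3.01728557, -0.00725924, -1.58714769])}
orange 131.5 (273, 208, 25, 24) [[272.0, 211.0], [276.0, 207.0], [299.0, 227.0], [294.0, 232.0]]
blue 202.5 (185, 159, 14, 41) [[185.0, 159.0], [191.0, 158.0], [200.0, 199.0], [193.0, 200.0]]
blue 1130.0 (235, 137, 50, 58) [[234.0, 145.0], [274.0, 136.0], [285.0, 186.0], [245.0, 195.0]]
```

```bash
sed -i 's/^def cast/from scipy.spatial.transform import Rotation as Ro\ndef M(c): return Ro.from_euler("xyz",c["rotation"]).as_matrix()\ndef cast/; s/np.array(c\["rotation"\])/M(c)/' h.py
python3 - <<'E'
from h import *
a=cv2.imread("pics/top0.png")[90:290,130:395];cv2.imwrite("pics/t1.png",cv2.resize(a,None,fx=3,fy=3,interpolation=2))
b=cv2.imread("pics/scene0.png")[140:340,180:440];cv2.imwrite("pics/s1.png",cv2.resize(b,None,fx=3,fy=3,interpolation=2))
E
```

```text
(no output)
```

View pics/t1.png

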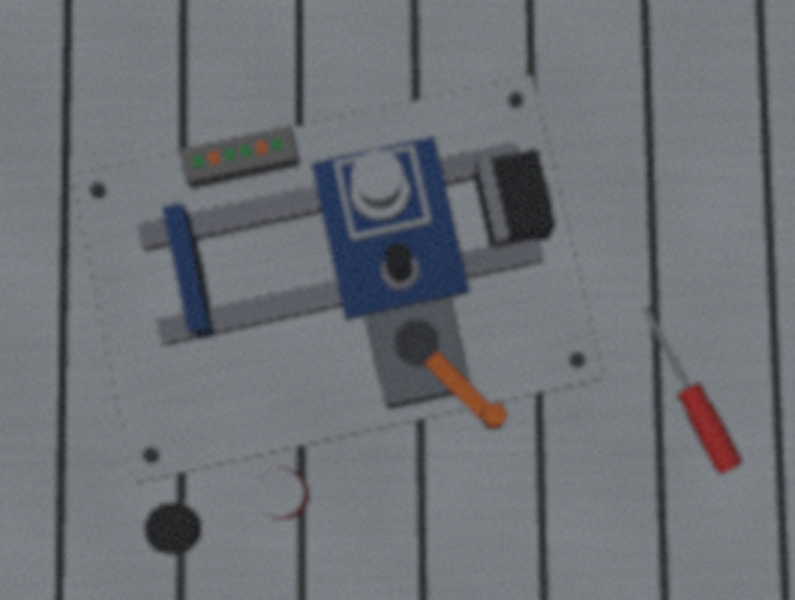

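View pics/s1.png

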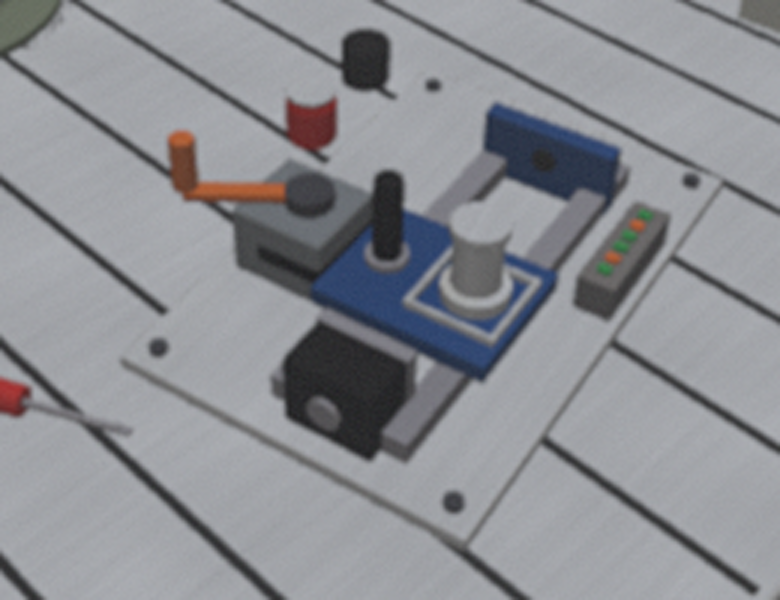

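```bash
python3 - <<'E'
from h import *
P=[(315,163,85,0,50),(435,138,85,-110,50),(468,292,-55,-110,50),(346,318,-55,0,50),
(75,157,140,210,12),(532,78,140,-210,12),(602,378,-140,-210,12),(138,482,-140,210,12)]
W=np.array([cast("top",u/3+130,v/3+90,z/1e3)[:2] for u,v,_,_,z in P]);A=np.array([p[2:4] for p in P])/1e3
w=W.mean(0);a=A.mean(0);H=((W-w).T@(A-a)); th=np.arctan2(H[1,0]-H[0,1],H[0,0]+H[1,1])
R=np.array([[np.cos(th),-np.sin(th)],[np.sin(th),np.cos(th)]]);o=w-R@a
print("th",th,"o",o);print(np.round((W-o-A@R.T)*1e3,1))
T=lambda x,y:o+R@[x,y]
print("handle",T(-.025,-.055),"final",T(-.025,.055),"seat",T(.045,-.055),"pivot",T(-.092,-.055),"ax y",R[:,1])
k=cast("top",494/3+130,413/3+90,.130)[:2]; pv=T(-.092,-.055);d=R.T@(k-pv)
print("knob",k,np.hypot(*d),"lever angle",np.arctan2(-d[1],-d[0]))
for nm,p,z in(("knob",k,.13),("handle",T(-.025,-.055),.125),("pivot",pv,.085)):
    u,v=proj("scene",[*p,z]);print(nm,(u-180)*3,(v-140)*3)
print("red",cast("top",270/3+130,492/3+90,.05),"blk",cast("top",173/3+130,528/3+90,.04))
print(proj("top",[*T(-.025,-.055),.125]))
E
```

```text
th 0.19145557033628463 o [0.6233926 0.0703114]
[[ 2.3 -1.1]
 [ 2.1  2.8]
 [ 4.   3.3]
 [ 4.  -0. ]
 [ 6.2 -1.6]
 [-7.2  2.4]
 [-3.6  0.8]
 [-7.9 -6.6]]
handle [0.60931524 0.01155915] final [0.58838355 0.11954926] seat [0.67803622 0.02487931] pivot [ 0.54353944 -0.00119016] ax y [-0.19028807  0.9817283 ]
knob [ 0.48395847 -0.06165715] 0.08488904422133024 lever angle 0.6013230512749045
knob 177.6170584720167 136.17172164188565
handle 377.64121199920055 175.0670920565466
pivot 299.3220239050499 184.7682991478687
red [0.42651899 0.12500858 0.05      ] blk [0.39782362 0.20806059 0.04      ]
(np.float64(263.38138557525633), np.float64(176.76644376124386))
```

play_rows(deltas=[[-0.08, -0.06, 0, 0, 0, -0.05, 0], [-0.16, -0.12, 0, 0, 0, -0.1, 0], [-0.24, -0.18, 0, 0, 0, -0.15, 0], [-0.32, -0.24, 0, 0, 0, -0.2, 0], [-0.4, -0.3, 0, 0, 0, -0.224, 0], [-0.48, -0.36, 0, 0, 0, -0.224, 0], [-0.56, -0.42, 0, 0, 0, -0.224, 0], [-0.586, -0.444, 0, 0, 0, -0.224, 0], [-0.586, -0.444, 0, 0, 0, -0.224, 0], [-0.586, -0.444, 0, 0, 0, -0.224, 0]])

```text
clock: 1.1
position: [0.3924, 0.307, 0.2312]
tool_rot: [3.141, -0.0, -2.952]
force: [-0.5, 0.7, -0.2]
grip_width: 0.0854
finger_force: 0.0
```

play_rows(deltas=[[-0.04, -0.08, 0, 0, 0, 0, 0], [-0.08, -0.16, 0, 0, 0, 0, 0], [-0.12, -0.24, 0, 0, 0, 0, 0], [-0.16, -0.32, 0, 0, 0, 0, 0], [-0.2, -0.4, 0, 0, 0, 0, 0], [-0.24, -0.48, 0, 0, 0, 0, 0], [-0.28, -0.56, 0, 0, 0, 0, 0], [-0.31, -0.64, 0, 0, 0, 0, 0], [-0.322, -0.661, 0, 0, 0, 0, 0], [-0.322, -0.661, 0, 0, 0, 0, 0]])

```text
clock: 2.1
position: [0.6138, 0.0124, 0.2307]
tool_rot: [-3.141, -0.001, -2.952]
force: [-0.5, 1.1, 0.6]
grip_width: 0.0853
finger_force: 0.0
```

```bash
python3 - <<'E'
from h import *
s=observe();print(s["position"],s["tool_rot"]);c=get_calibration("wrist");print(c)
im=grab_frame("wrist")
f=210/np.tan(np.radians(c["fovy"])/2)
def wp(p):
    q=M(c).T@(np.array(p)-c["xyz"]);t=np.arctan2(np.hypot(q[0],q[1]),q[2]);n=np.hypot(q[0],q[1]);return c["cx"]+f*t*q[0]/n,c["cy"]+f*t*q[1]/n
for p in((.613,.013,.125),(.484,-.062,.13),(.5435,-.001,.085)):print(np.round(wp(p)))
cv2.imwrite("pics/w1.png",im[:,:,::-1])
E
```

```text
[0.61376045 0.01237477 0.23067785] [-3.14147735e+00 -6.02093749e-04 -2.95229009e+00]
{'fovy': 65.70646984690485, 'cx': 279.160181008181, 'cy': 205.8568917796304, 'xyz': array([ 0.53346677, -0.00065283,  0.37312127]), 'rotation': array([2.82151621e+00, 1.00571211e-03, 1.75888091e+00])}
[278. 204.]
[211.  26.]
[277. 113.]
```

View pics/w1.png

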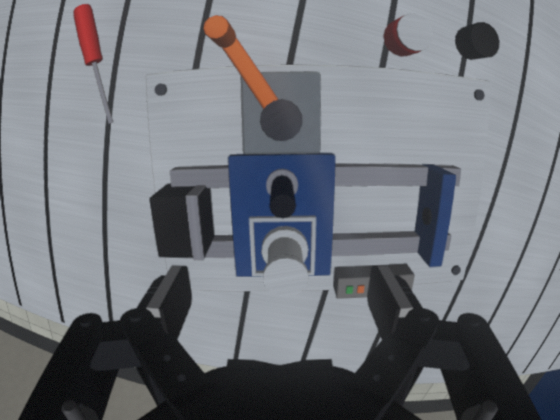

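```bash
python3 - <<'E'
from h import *
hd=cast("wrist",283,204,.125);kn=cast("wrist",219,28,.13);pv=cast("wrist",281,120,.09)
print(hd,kn,pv)
th=3.331-np.pi;ex=np.array([np.cos(th),np.sin(th)]);ey=np.array([-ex[1],ex[0]])
p=observe()["position"]
for q in(hd,kn,pv): d=q[:2]-p[:2];print("axis dx,dy",d@ex,d@ey)
for a,b in((cast("wrist",230,154,.05),cast("wrist",334,153,.05)),(cast("wrist",172,168,.05),cast("wrist",459,168,.05))):
    print("th",np.arctan2(-(b-a)[0],(b-a)[1]))
E
```

```text
[0.61150275 0.01888044 0.125     ] [ 0.48457041 -0.05386232  0.13      ] [0.54813297 0.00517206 0.09      ]
axis dx,dy -0.0006244342633746194 0.005109112280964235
axis dx,dy -0.13898249714405972 -0.04243429650253341
axis dx,dy -0.06544188502662147 0.0035769565746343536
th 0.20060504167466214
th 0.19956200854528602
```

play_rows(deltas=[[0, 0.01, 0.04, 0, 0, 0, 0], [0, 0.01, 0.09, 0, 0, 0, 0], [0, 0.01, 0.14, 0, 0, 0, 0], [0, 0.01, 0.19, 0, 0, 0, 0], [0, 0.01, 0.24, 0, 0, 0, 0], [0, 0.01, 0.27, 0, 0, 0, 0], [0, 0.01, 0.284, 0, 0, 0, 0.2], [0, 0.01, 0.284, 0, 0, 0, 0.4], [0, 0.01, 0.284, 0, 0, 0, 0.5], [0, 0.01, 0.284, 0, 0, 0, 0.6]], newtons=25)

```text
clock: 3.15
position: [0.6128, 0.0178, 0.0904]
tool_rot: [-3.142, 0.002, -2.951]
force: [-0.1, -0.1, 1.4]
grip_width: 0.0343
finger_force: 0.0
```

play_rows(deltas=[[0, 0, 0, 0, 0, 0, 0.8], [0, 0, 0, 0, 0, 0, 0.8], [0, 0, 0, 0, 0, 0, 0.8], [0, 0, 0, 0, 0, 0, 0.8], [0, 0, 0, 0, 0, 0, 0.8]])

```text
clock: 3.65
position: [0.6127, 0.0175, 0.0902]
tool_rot: [-3.141, 0.001, -2.952]
force: [-1.7, -0.4, 6.8]
grip_width: 0.0213
finger_force: 24.5
```

play_rows(deltas=[[0, 0.003, 0, 0, 0, 0, 0.8], [0, 0.006, 0, 0, 0, 0, 0.8], [0, 0.009, 0, 0, 0, 0, 0.8], [0, 0.009, 0, 0, 0, 0, 0.8]])

```text
clock: 4.05
position: [0.6123, 0.0196, 0.0903]
tool_rot: [-3.139, 0.002, -2.953]
force: [2.4, -12.6, 3.5]
grip_width: 0.0214
finger_force: 24.7
```

play_rows(deltas=[[0, 0.002, 0, 0, 0, 0, 0.8], [0, 0.004, 0, 0, 0, 0, 0.8], [0, 0.004, 0, 0, 0, 0, 0.8]])

```text
clock: 4.35
position: [0.6123, 0.0198, 0.0903]
tool_rot: [-3.137, 0.002, -2.954]
force: [5.6, -20.5, 2.8]
grip_width: 0.0213
finger_force: 25.0
```

play_rows(deltas=[[0, -0.006, 0, 0, 0, 0, 0.8], [0, -0.012, 0, 0, 0, 0, 0.8], [0, -0.018, 0, 0, 0, 0, 0.8], [0, -0.02, 0, 0, 0, 0, 0.8], [0, -0.02, 0, 0, 0, 0, 0.8]])

```text
clock: 4.85
position: [0.6133, 0.0148, 0.0902]
tool_rot: [3.141, 0.001, -2.951]
force: [-2.8, 3.6, 8.2]
grip_width: 0.0214
finger_force: 25.3
```

play_rows(deltas=[[0, 0, 0, 0, 0, 0, 0.3], [0, 0, 0, 0, 0, 0, 0], [0, 0, 0, 0, 0, 0, 0], [0, 0, 0, 0, 0, 0, 0], [0, 0, -0.05, 0, 0, 0, 0], [0, 0, -0.12, 0, 0, 0, 0], [0, 0, -0.16, 0, 0, 0, 0], [0.08, -0.03, -0.16, 0, 0, 0, 0], [0.16, -0.06, -0.16, 0, 0, 0, 0], [0.22, -0.08, -0.16, 0, 0, 0, 0]])

```text
clock: 5.85
position: [0.5104, -0.0473, 0.1694]
tool_rot: [-3.141, -0.0, -2.952]
force: [1.0, 0.1, 0.5]
grip_width: 0.0854
finger_force: 0.0
```

play_rows(deltas=[[0.06, -0.016, 0, 0, 0, 0, 0], [0.06, -0.016, 0, 0, 0, 0, 0], [0.06, -0.016, 0, 0, 0, 0, 0]])

```text
clock: 6.15
position: [0.4847, -0.0596, 0.1697]
tool_rot: [-3.141, 0.001, -2.952]
force: [0.8, 0.3, -0.4]
grip_width: 0.0854
finger_force: 0.0
```

```bash
python3 - <<'E'
from h import *
s=observe();print(s["position"]);im=grab_frame("wrist")
h=cv2.cvtColor(im,cv2.COLOR_RGB2HSV);m=cv2.inRange(h,(5,140,100),(20,255,255))
for k in cv2.findContours(m,0,2)[0]:
    if cv2.contourArea(k)>40:print(cv2.boundingRect(k))
cv2.imwrite("pics/w2.png",im[:,:,::-1])
E
```

```text
[ 0.48471557 -0.05960685  0.16968407]
(264, 215, 70, 70)
```

View pics/w2.png

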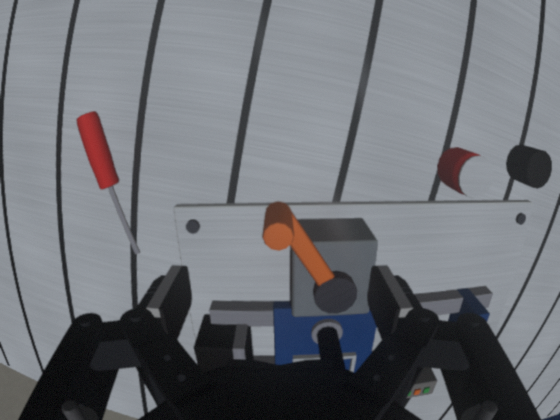

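```bash
python3 - <<'E'
from h import *
k=cast("wrist",279,235,.13);pv=cast("wrist",335,291,.09);hb=cast("wrist",327,328,.055)
p=observe()["position"];a=-2.952+np.pi;ex=np.array([np.cos(a),np.sin(a)]);ey=np.array([-ex[1],ex[0]])
for q in(k,pv,hb):d=q[:2]-p[:2];print(q,"axis",d@ex,d@ey)
E
```

```text
[ 0.48266054 -0.05771441  0.13      ] axis -0.0022144237130263832 0.001955723906410292
[ 5.40784713e-01 -5.80095841e-05  9.00000000e-02] axis 0.06573408819342406 0.04762497148396315
[0.60802427 0.01577451 0.055     ] axis 0.13475256643582975 0.05050190090932647
```

play_rows(deltas=[[0.006, 0.004, 0.05, 0, 0, 0, 0], [0.006, 0.004, 0.1, 0, 0, 0, 0], [0.006, 0.004, 0.14, 0, 0, 0, 0.3], [0.006, 0.004, 0.155, 0, 0, 0, 0.5], [0.006, 0.004, 0.155, 0, 0, 0, 0.8], [0.006, 0.004, 0.155, 0, 0, 0, 0.8], [0.006, 0.004, 0.155, 0, 0, 0, 0.8], [0.006, 0.004, 0.155, 0, 0, 0, 0.8], [0.006, 0.004, 0.155, 0, 0, 0, 0.8]], newtons=40)

```text
clock: 7.1
position: [0.4814, -0.0589, 0.0927]
tool_rot: [-3.141, 0.001, -2.952]
force: [-1.1, -5.7, -2.3]
grip_width: 0.0194
finger_force: 39.1
```

play_rows(deltas=[[0.005, 0.008, 0, 0, 0, 0, 0.8], [0.01, 0.017, 0, 0, 0, 0, 0.8], [0.014, 0.026, 0, 0, 0, 0, 0.8], [0.018, 0.035, 0, 0, 0, 0, 0.8], [0.021, 0.044, 0, 0, 0, 0, 0.8], [0.024, 0.054, 0, 0, 0, 0, 0.8], [0.026, 0.063, 0, 0, 0, 0, 0.8], [0.028, 0.072, 0, 0, 0, 0, 0.8], [0.03, 0.089, 0, 0, 0, 0, 0.8], [0.03, 0.091, 0, 0, 0, 0, 0.8]])

```text
clock: 8.1
position: [0.4569, -0.0173, 0.0926]
tool_rot: [-3.141, -0.001, -2.953]
force: [-6.9, -13.3, 2.9]
grip_width: 0.0191
finger_force: 40.4
```

play_rows(deltas=[[0, 0, 0, 0, 0, 0, 0.3], [0, 0, 0, 0, 0, 0, 0], [0, 0, 0, 0, 0, 0, 0], [0, 0, -0.05, 0, 0, 0, 0], [0, 0, -0.12, 0, 0, 0, 0], [-0.05, 0, -0.16, 0, 0, 0, 0], [-0.13, 0, -0.16, 0, 0, 0, 0], [-0.21, 0, -0.16, 0, 0, 0, 0], [-0.29, 0, -0.16, 0, 0, 0, 0], [-0.318, 0, -0.16, 0, 0, 0, 0]])

```text
clock: 9.1
position: [0.6169, 0.0151, 0.1717]
tool_rot: [3.141, 0.002, -2.95]
force: [-0.6, -0.7, 0.3]
grip_width: 0.0857
finger_force: 0.0
```

play_rows(deltas=[[0, 0, 0.04, 0, 0, 0, 0], [0, 0, 0.1, 0, 0, 0, 0], [0, 0, 0.14, 0, 0, 0, 0.2], [0, 0, 0.16, 0, 0, 0, 0.4], [0, 0, 0.16, 0, 0, 0, 0.6], [0, 0, 0.16, 0, 0, 0, 0.8], [0, 0, 0.16, 0, 0, 0, 0.8], [0, 0, 0.16, 0, 0, 0, 0.8], [0, 0, 0.16, 0, 0, 0, 0.8]], newtons=25)

```text
clock: 10.0
position: [0.6144, 0.0149, 0.0931]
tool_rot: [3.141, 0.002, -2.951]
force: [-1.5, 5.3, 1.6]
grip_width: 0.021
finger_force: 26.5
```

Try gently: +4 mm, then +2 mm steps.

play_rows(deltas=[[0, 0.004, 0, 0, 0, 0, 0.8], [0, 0.008, 0, 0, 0, 0, 0.8], [0, 0.012, 0, 0, 0, 0, 0.8], [0, 0.012, 0, 0, 0, 0, 0.8]])

```text
clock: 10.4
position: [0.6134, 0.0198, 0.093]
tool_rot: [-3.141, 0.002, -2.951]
force: [-2.1, -0.1, 9.1]
grip_width: 0.0211
finger_force: 27.2
```

play_rows(deltas=[[0, 0.002, 0, 0, 0, 0, 0.8], [0, 0.004, 0, 0, 0, 0, 0.8], [0, 0.004, 0, 0, 0, 0, 0.8]])

```text
clock: 10.7
position: [0.6131, 0.0214, 0.093]
tool_rot: [-3.141, 0.002, -2.952]
force: [-1.5, -0.9, 9.9]
grip_width: 0.0215
finger_force: 27.2
```

play_rows(deltas=[[0, 0.003, 0, 0, 0, 0, 0.8], [0, 0.006, 0, 0, 0, 0, 0.8], [0, 0.008, 0, 0, 0, 0, 0.8], [0, 0.008, 0, 0, 0, 0, 0.8]])

```text
clock: 11.1
position: [0.6126, 0.0232, 0.093]
tool_rot: [-3.139, 0.002, -2.953]
force: [0.1, -10.7, 6.8]
grip_width: 0.0213
finger_force: 27.2
```

play_rows(deltas=[[0, 0.003, 0, 0, 0, 0, 0.8], [0, 0.006, 0, 0, 0, 0, 0.8], [0, 0.006, 0, 0, 0, 0, 0.8]])

```text
clock: 11.4
position: [0.6122, 0.025, 0.093]
tool_rot: [-3.138, 0.002, -2.954]
force: [1.2, -15.9, 5.6]
grip_width: 0.0211
finger_force: 27.5
```

play_rows(deltas=[[0, -0.006, 0, 0, 0, 0, 0.8], [0, -0.012, 0, 0, 0, 0, 0.8], [0, -0.018, 0, 0, 0, 0, 0.8], [0, -0.024, 0, 0, 0, 0, 0.8], [0, -0.029, 0, 0, 0, 0, 0.8], [0, -0.029, 0, 0, 0, 0, 0.8], [0, -0.029, 0, 0, 0, 0, 0.8]])

```text
clock: 12.1
position: [0.6144, 0.0149, 0.093]
tool_rot: [3.141, 0.002, -2.951]
force: [-3.7, 3.4, 9.5]
grip_width: 0.021
finger_force: 27.5
```

play_rows(deltas=[[0, 0, 0, 0, 0, 0, 0.3], [0, 0, 0, 0, 0, 0, 0], [0, 0, 0, 0, 0, 0, 0], [0, 0, -0.05, 0, 0, 0, 0], [0, 0, -0.12, 0, 0, 0, 0], [0.05, -0.004, -0.16, 0, 0, 0, 0], [0.13, -0.004, -0.16, 0, 0, 0, 0], [0.21, -0.004, -0.16, 0, 0, 0, 0], [0.29, -0.004, -0.16, 0, 0, 0, 0], [0.318, -0.004, -0.16, 0, 0, 0, 0]])

```text
clock: 13.1
position: [0.4549, -0.0186, 0.172]
tool_rot: [-3.142, -0.001, -2.952]
force: [-0.5, -0.2, -0.2]
grip_width: 0.0855
finger_force: 0.0
```

play_rows(deltas=[[0, 0, 0.04, 0, 0, 0, 0], [0, 0, 0.1, 0, 0, 0, 0], [0, 0, 0.14, 0, 0, 0, 0.2], [0, 0, 0.16, 0, 0, 0, 0.4], [0, 0, 0.16, 0, 0, 0, 0.6], [0, 0, 0.16, 0, 0, 0, 0.8], [0, 0, 0.16, 0, 0, 0, 0.8], [0, 0, 0.16, 0, 0, 0, 0.8], [0, 0, 0.16, 0, 0, 0, 0.8]], newtons=40)

```text
clock: 14.0
position: [0.4586, -0.0176, 0.0927]
tool_rot: [-3.141, 0.001, -2.951]
force: [-2.3, 1.1, 9.1]
grip_width: 0.0192
finger_force: 39.0
```

play_rows(deltas=[[0, 0.01, 0, 0, 0, 0, 0.8], [0, 0.02, 0, 0, 0, 0, 0.8], [-0.001, 0.03, 0, 0, 0, 0, 0.8], [-0.002, 0.04, 0, 0, 0, 0, 0.8], [-0.003, 0.05, 0, 0, 0, 0, 0.8], [-0.005, 0.058, 0, 0, 0, 0, 0.8], [-0.005, 0.058, 0, 0, 0, 0, 0.8]])

```text
clock: 14.7
position: [0.455, 0.0107, 0.0925]
tool_rot: [-3.141, -0.0, -2.952]
force: [-4.7, -3.4, 9.9]
grip_width: 0.0191
finger_force: 39.7
```

play_rows(deltas=[[0, 0, 0, 0, 0, 0, 0.3], [0, 0, 0, 0, 0, 0, 0], [0, 0, 0, 0, 0, 0, 0], [0, 0, -0.05, 0, 0, 0, 0], [0, 0, -0.12, 0, 0, 0, 0], [-0.05, -0.01, -0.16, 0, 0, 0, 0], [-0.13, -0.03, -0.16, 0, 0, 0, 0], [-0.21, -0.04, -0.16, 0, 0, 0, 0], [-0.29, -0.054, -0.16, 0, 0, 0, 0], [-0.313, -0.054, -0.16, 0, 0, 0, 0]])

```text
clock: 15.7
position: [0.6169, 0.0144, 0.1715]
tool_rot: [-3.141, 0.001, -2.951]
force: [-1.6, -0.5, 0.6]
grip_width: 0.0858
finger_force: 0.0
```

play_rows(deltas=[[0, 0, 0.04, 0, 0, 0, 0], [0, 0, 0.1, 0, 0, 0, 0], [0, 0, 0.14, 0, 0, 0, 0.2], [0, 0, 0.16, 0, 0, 0, 0.4], [0, 0, 0.16, 0, 0, 0, 0.6], [0, 0, 0.16, 0, 0, 0, 0.8], [0, 0, 0.16, 0, 0, 0, 0.8], [0, 0, 0.16, 0, 0, 0, 0.8], [0, 0, 0.16, 0, 0, 0, 0.8]], newtons=25)

```text
clock: 16.6
position: [0.6144, 0.0149, 0.0929]
tool_rot: [3.141, 0.001, -2.951]
force: [-1.7, 4.2, 8.3]
grip_width: 0.0213
finger_force: 26.2
```

play_rows(deltas=[[0, 0.004, 0, 0, 0, 0, 0.8], [0, 0.008, 0, 0, 0, 0, 0.8], [0, 0.012, 0, 0, 0, 0, 0.8], [0, 0.015, 0, 0, 0, 0, 0.8], [0, 0.018, 0, 0, 0, 0, 0.8], [0, 0.018, 0, 0, 0, 0, 0.8]])

```text
clock: 17.2
position: [0.6128, 0.0228, 0.0929]
tool_rot: [-3.141, 0.002, -2.952]
force: [-1.3, -0.8, 7.3]
grip_width: 0.0211
finger_force: 26.3
```

play_rows(deltas=[[0, 0.003, 0, 0, 0, 0, 0.8], [0, 0.006, 0, 0, 0, 0, 0.8], [0, 0.008, 0, 0, 0, 0, 0.8], [0, 0.008, 0, 0, 0, 0, 0.8]])

```text
clock: 17.6
position: [0.612, 0.0267, 0.093]
tool_rot: [-3.141, 0.001, -2.952]
force: [-2.8, -1.5, 6.9]
grip_width: 0.0216
finger_force: 26.4
```

play_rows(deltas=[[0, 0.003, 0, 0, 0, 0, 0.8], [0, 0.006, 0, 0, 0, 0, 0.8], [0, 0.006, 0, 0, 0, 0, 0.8]])

```text
clock: 17.9
position: [0.6113, 0.0297, 0.0929]
tool_rot: [-3.141, 0.001, -2.952]
force: [-2.9, -0.1, 7.0]
grip_width: 0.0214
finger_force: 26.4
```

play_rows(deltas=[[0, 0.004, 0, 0, 0, 0, 0.8], [0, 0.01, 0, 0, 0, 0, 0.8], [0, 0.018, 0, 0, 0, 0, 0.8], [0, 0.026, 0, 0, 0, 0, 0.8], [0, 0.034, 0, 0, 0, 0, 0.8], [0, 0.042, 0, 0, 0, 0, 0.8], [0, 0.05, 0, 0, 0, 0, 0.8], [0, 0.057, 0, 0, 0, 0, 0.8], [0, 0.062, 0, 0, 0, 0, 0.8], [0, 0.064, 0, 0, 0, 0, 0.8]])

```text
clock: 18.9
position: [0.6049, 0.061, 0.0929]
tool_rot: [-3.141, 0.0, -2.952]
force: [-5.3, -2.9, 10.5]
grip_width: 0.0215
finger_force: 26.7
```

play_rows(deltas=[[0, 0.004, 0, 0, 0, 0, 0.8], [0, 0.01, 0, 0, 0, 0, 0.8], [0, 0.018, 0, 0, 0, 0, 0.8], [0, 0.026, 0, 0, 0, 0, 0.8], [0, 0.034, 0, 0, 0, 0, 0.8], [0, 0.042, 0, 0, 0, 0, 0.8], [0, 0.05, 0, 0, 0, 0, 0.8], [0, 0.057, 0, 0, 0, 0, 0.8], [0, 0.062, 0, 0, 0, 0, 0.8], [0, 0.064, 0, 0, 0, 0, 0.8]])

```text
clock: 19.9
position: [0.5984, 0.0923, 0.0929]
tool_rot: [-3.141, -0.001, -2.952]
force: [-8.3, -3.1, 14.1]
grip_width: 0.021
finger_force: 27.0
```

play_rows(deltas=[[0.001, 0.004, -0.001, 0, 0, 0, 0.8], [0.002, 0.01, -0.002, 0, 0, 0, 0.8], [0.003, 0.018, -0.003, 0, 0, 0, 0.8], [0.003, 0.026, -0.003, 0, 0, 0, 0.8], [0.003, 0.034, -0.003, 0, 0, 0, 0.8], [0.003, 0.041, -0.003, 0, 0, 0, 0.8], [0.003, 0.047, -0.003, 0, 0, 0, 0.8], [0.003, 0.051, -0.003, 0, 0, 0, 0.8], [0.003, 0.053, -0.003, 0, 0, 0, 0.8], [0.003, 0.053, -0.003, 0, 0, 0, 0.8]])

```text
clock: 20.9
position: [0.5927, 0.1191, 0.0931]
tool_rot: [-3.142, 0.001, -2.951]
force: [5.0, 2.1, -11.9]
grip_width: 0.0212
finger_force: 26.2
```

play_rows(deltas=[[0, 0.002, 0, 0, 0, 0, 0.8], [0, 0.004, 0, 0, 0, 0, 0.8], [0, 0.006, 0, 0, 0, 0, 0.8], [0, 0.008, 0, 0, 0, 0, 0.8], [0, 0.01, 0, 0, 0, 0, 0.8], [0, 0.01, 0, 0, 0, 0, 0.8]])

```text
clock: 21.5
position: [0.5919, 0.1228, 0.0931]
tool_rot: [-3.14, 0.001, -2.952]
force: [6.5, -5.1, -11.7]
grip_width: 0.0211
finger_force: 26.3
```

play_rows(deltas=[[0, 0.002, 0, 0, 0, 0, 0.8], [0, 0.004, 0, 0, 0, 0, 0.8], [0, 0.004, 0, 0, 0, 0, 0.8]])

```text
clock: 21.8
position: [0.5919, 0.1229, 0.0931]
tool_rot: [-3.139, 0.001, -2.953]
force: [8.7, -13.5, -12.6]
grip_width: 0.0209
finger_force: 26.6
```

play_rows(deltas=[[0, -0.003, 0, 0, 0, 0, 0.8], [0, -0.003, 0, 0, 0, 0, 0.6], [0, -0.003, 0, 0, 0, 0, 0.3], [0, -0.003, 0, 0, 0, 0, 0], [0, -0.003, 0, 0, 0, 0, 0], [0, -0.003, 0, 0, 0, 0, 0], [0, -0.003, -0.05, 0, 0, 0, 0], [0, -0.003, -0.12, 0, 0, 0, 0], [0, -0.003, -0.2, 0, 0, 0, 0], [0, -0.003, -0.28, 0, 0, 0, 0]])

```text
clock: 22.8
position: [0.5909, 0.124, 0.2348]
tool_rot: [-3.142, -0.0, -2.951]
force: [0.1, 1.5, -0.1]
grip_width: 0.0858
finger_force: 0.0
```

play_rows(deltas=[[0.08, 0, 0, 0, 0, 0, 0], [0.16, 0, 0, 0, 0, 0, 0], [0.24, 0, 0, 0, 0, 0, 0], [0.24, 0, 0, 0, 0, 0, 0], [0.24, 0, 0, 0, 0, 0, 0]])

```text
clock: 23.3
position: [0.4734, 0.1015, 0.2339]
tool_rot: [3.141, 0.001, -2.951]
force: [1.3, 0.2, 0.1]
grip_width: 0.0855
finger_force: 0.0
```

```bash
python3 - <<'E'
from h import *
w=grab_frame("wrist")[:,:,::-1];s=grab_frame("scene")[120:330,170:450,::-1]
cv2.imwrite("pics/e.png",np.hstack([cv2.resize(w,(400,300)),cv2.resize(s,(400,300),interpolation=2)]))
E
```

```text
(no output)
```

View pics/e.png

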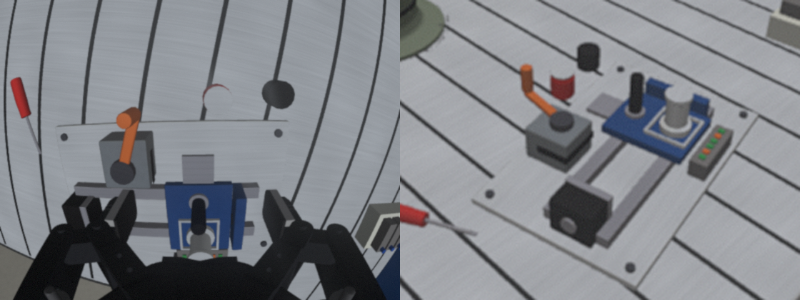

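The carriage, around (655,125) in the right-hand view, is against the end stop. The workpiece at (678,108) is still standing in its rim, and the blanks and screwdriver have not moved.

```bash
python3 -c "
from workcell import *
print(job_done())"
```

```text
the job is handed in; nothing more can be done
None
```

The carriage is against the blue end stop and released, with the workpiece still standing in its seat and the blanks and screwdriver untouched; it took two lever turns to free it, and the job was handed in at about 23 s.

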